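# Reset the mobile-shelving interlock with the two-button chord

## Robot

A 7-joint arm with a two-finger parallel gripper is mounted at the origin on the work surface. World frame = base frame: x ahead of the robot, y to its left, z up, the work surface at z = 0. Lengths are in m, angles in rad, forces in N, time in s.
With the tool pointing down it reaches from about 0.4 to 0.875 m from the base axis. Payload 6.5 kg.
Tool frame: the origin (TCP) lies midway between the tips of the shut fingers; the grasp point (between the pads) lies env.hold_point_z behind it (env.hold_point_z is the distance from the TCP to the grasp point, in m); z points along the fingers, y is the line along which they close (so a half turn about z gives the same grasp; the last joint's range is limited). The gripper opens to 88 mm and grips with 3 to 60 N. Pads are 18 mm wide; open, the fingers measure 123 mm over their backs; the gripper's body (75 mm by 187 mm) begins 45 mm behind the grasp point.
Start: joints at [1.239, 0.536, -0.004, 1.538, 0.003, 1.067, -0.071], TCP at [0.171, -0.627, 0.239] pointing down, gripper open.
Joint ranges: [-2.7, 2.7], [-0.37, 2.16], [-1.27, 1.26], [0.24, 2.4], [-1.31, 4.45], [0.19, 1.91], [-2.76, 2.76]. Speed limits (rad/s): [2.39, 2.39, 3.14, 3.14, 3.14, 3.14, 3.14].

## Interface

Orientations are given as a 3x3 rotation matrix whose columns are the frame's x, y, z axes.
In Python, from rig import env gives the robot as it stands. The module is installed in compiled form; this text tells all that it offers.
- The arm moves only by the tool move_arm, never from a script. Its arguments are lists of equal length, an entry for each row: "offset": the shift along the world's x, y, z in mm, a list of three; "rotation": the turn, a rotation vector about the world's x, y, z in degrees, a list of three. In form: {"offset": [[x, y, z], ...], "rotation": [[wx, wy, wz], ...]}. A call has 1 to 12 rows; each row shifts and turns the commanded pose from where the row before left it; what a row does not reach is not made up. A row lasts 1/8 s, in which the tool goes at most 62.5 mm and 10.7 degrees, less where a joint would pass 70% of its speed; a pose out of reach is approached as far as the arm can. A call with a gripper value outside its range is refused whole. "hand" is the opening, from 0 (shut) to 1 (fully open), set as the call begins (left out, the last holds). The fingers move at their own pace and stop on an object; "squeeze" is the grip in N (left out, the last holds). Time passes only in rows, so rows that do not move let the fingers close. It gives the time, the measured TCP pose, the force, the opening and the grip force at its end, in the units of the state.
- env.observe(): the state, without advancing time (a new reading comes with each control period).
- env.snapshot(name): name is "scene" or "top"; returns the picture (420x560x3 uint8, red, green, blue); there is no depth.
- env.camera_params(name): a dict with "fx", "fy", "cx", "cy" (pixels), "D" ([k1, k2, p1, p2, k3] as OpenCV has them; the pictures are not rectified), "R" (3x3) and "t" (3): a world point X has camera coordinates R X + t. Camera axes: x right, y down, z forward; pixel columns grow to the right and rows downward; lengths in m; the calibration is good to about 2 mm. A picture is of the moment at which its call begins. camera_params takes no time and is no camera call.
- env.job_done(): hands the job in; it is judged then, once.
The state is a dict: "time": time; "joints": joint angles; "qvel": joint speeds; "tau": joint torques, N m; "tool_pos": TCP position; "eef_rot": TCP orientation; "wrist_force": force on the tool from outside, world axes, zero at the start; "torque": the same for the moment, N m; "width": finger opening in m; "grasp_force": force on a finger pad.
Only numpy, scipy, OpenCV 4.12 (cv2) and the standard library are available. Lean on these libraries where they do the work, as an engineer would, in place of code of your own. Each camera call takes 0.05 s, during which the arm holds its last target. There are 200 camera calls.

## Task

The clear cover on the white shelving interlock console is over its buttons. Push it all the way along its rails to the far stop with the fingers and leave it there; then press the two large buttons together, one under each fingertip, hold both fully down for about three seconds, let go and move away. Never press one large button alone or press the small button between them, grasp and lift nothing, and leave the other things on the desk where they stand.

Things in the scene. Friction and masses are not known exactly. Their poses are not given: they have to be found in the camera images.
- console: White flat console box fixed on the desk, 160 (x) by 290 (y) by 50 mm high, with a grey top panel at z = 50 mm. Origin at the centre of its underside, z up; turned by up to 0.5 rad either way. The two large buttons lie in its -y half, in a line along its y axis; the cover slides along its y axis to the +y half.
- cover (a joint): How far the cover has slid, in m: 0 is fully over the buttons, 0.125 is its far stop (fully open, all buttons free). It starts between 0 and 0.04. It grows as the cover moves towards the console's +y. About 2 N of sliding friction; it stays where it is left.
- cover_face (a point): Middle of the cover's outer end face on the console's -y side, the face to push towards the console's +y; moves with the cover, axes as the console's. The cover is a clear box with dark edges, open below, 116 by 116 mm, from 52 to 112 mm above the desk (this point 82 mm), too wide to grip. Whatever pushes this face passes over the buttons, tops 70 mm above the desk.
- key_left_top (a point): Centre of the top of the large black round button on the +y side, 28 mm in diameter, top 20 mm above the grey panel (70 mm above the desk) when up. In the console's frame at x = 0, y = -35 mm. It moves with the button.
- key_right_top (a point): The same for the other large button, 60 mm from the first, centre to centre: in the console's frame at x = 0, y = -95 mm. Fingers opened to about 47 mm put one fingertip (of 13 mm thickness) on each.
- key_left (a joint): How far the left large button is pressed, in m: 0 up, 0.007 fully down. Sprung: it starts to move at 1.2 N, is fully down at 4 N and rises again when let go.
- key_right (a joint): The same for the right large button.
- key_small (a joint): How far the small black button midway between the two large ones is pressed, in m: 0 up, 0.004 down. It is 14 mm in diameter and its top is only 7 mm above the grey panel. Not to be pressed.
- stamp: Loose wooden hand stamp, 34 mm in diameter, 66 mm tall, standing on the robot's side of the console. Origin at the centre of its underside. Leave alone.
- tape: Loose paper tape roll lying flat, 70 mm in diameter, 24 mm high, beyond the console. Origin at the centre of its underside. Leave alone.
- loupe: Loose black magnifier, 42 mm in diameter, 42 mm tall, beyond the console. Origin at the centre of its underside. Leave alone.
- cardbox: Loose small brown box, 85 by 60 by 50 mm high, off the console's +y end. Origin at the centre of its underside. Leave alone.

How it is judged:
By the outcome, as a careful person would: the job done as asked, in the order asked, and still so for the second after the job is handed in, with the robot touching nothing.
It also fails if it takes over 56 s, if anything falls off the work surface, if the arm or the gripper's body presses on something with over 40 N, if the wrist force passes 120 N, or if a joint passes its speed limit or range.

## Working session

There is one attempt and no reset: what is moved stays moved. The work goes in short steps, Python scripts to look and compute and a tool call to move; the robot and the scene stay as the last step left them, time stands still between calls to the robot, and variables do not carry over. Pictures are saved under pics/ and viewed, at most 10 in all, crops included, and the job is handed in when it is done.

Besides the shell and the picture viewer there is one more tool, called after "Call:" as name(argument=value, ...) on one line, values as JSON. move_arm: Moves the arm, as the interface text tells. Its arguments: {"type":"object","properties":{"offset":{"type":"array","items":{"type":"array","items":{"type":"number"}}},"rotation":{"type":"array","items":{"type":"array","items":{"type":"number"}}},"hand":{"type":"number"},"squeeze":{"type":"number"}},"required":["offset","rotation"]}

```bash
mkdir -p pics; python3 - <<'E'
from rig import env
import cv2
for n in("scene","top"):
    cv2.imwrite(f"pics/{n}0.png",cv2.resize(env.snapshot(n)[:,:,::-1],None,fx=1.42,fy=1.42,interpolation=cv2.INTER_CUBIC))
    print(n,env.camera_params(n))
o=env.observe();print(o,env.hold_point_z)
E
```

```text
scene {'fx': 528.0619867584775, 'fy': 528.0619867584775, 'cx': 276.3001714298028, 'cy': 210.15414865271515, 'D': array([-0.19252043,  0.        ,  0.        ,  0.        ,  0.        ]), 'R': array([[-0.20512264,  0.97869526,  0.00896084],
       [ 0.7481394 ,  0.16269081, -0.64328775],
       [-0.63104052, -0.12524892, -0.76557205]]), 't': array([ 0.05946589, -0.3984798 ,  1.55377743])}
top {'fx': 413.71022910350405, 'fy': 413.71022910350405, 'cx': 272.0433604370376, 'cy': 208.2739246962202, 'D': array([-0.08328225,  0.        ,  0.        ,  0.        ,  0.        ]), 'R': array([[-0.07072217, -0.99749132, -0.00307146],
       [-0.96991342,  0.06948534, -0.23332325],
       [ 0.23295134, -0.01352208, -0.97239438]]), 't': array([0.11057674, 0.60374464, 0.61334221])}
{'time': 0.1, 'joints': array([ 1.23878156,  0.53710263, -0.00443338,  1.53871102,  0.00260661,
        1.06728043, -0.07121401]), 'qvel': array([ 0.00116853, -0.00260006,  0.00257841, -0.00135234,  0.00132186,
       -0.00154267, -0.00114936]), 'tau': array([ 2.12781793e-03, -5.72080350e+01,  9.93814208e-01, -2.52233201e+01,
       -5.61789586e-02,  1.34813736e-02,  6.61729564e-05]), 'tool_pos': array([ 0.17060055, -0.62667464,  0.23794349]), 'eef_rot': array([[ 9.64863976e-01,  2.62749406e-01, -5.06848746e-04],
       [ 2.62749867e-01, -9.64862958e-01,  1.40724471e-03],
       [-1.19286869e-04, -1.49097417e-03, -9.99998881e-01]]), 'wrist_force': array([-0.03068368,  0.72535269, -0.67266331]), 'torque': array([ 0.02649779,  0.00421605, -0.06213098]), 'grasp_force': 0.0, 'width': 0.0880019776771139} 0.0187
```

View pics/scene0.png

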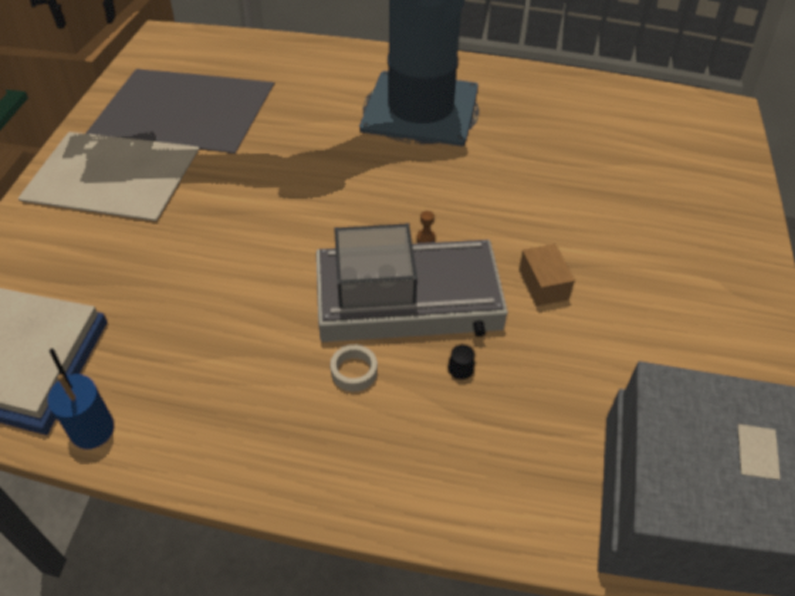

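View pics/top0.png

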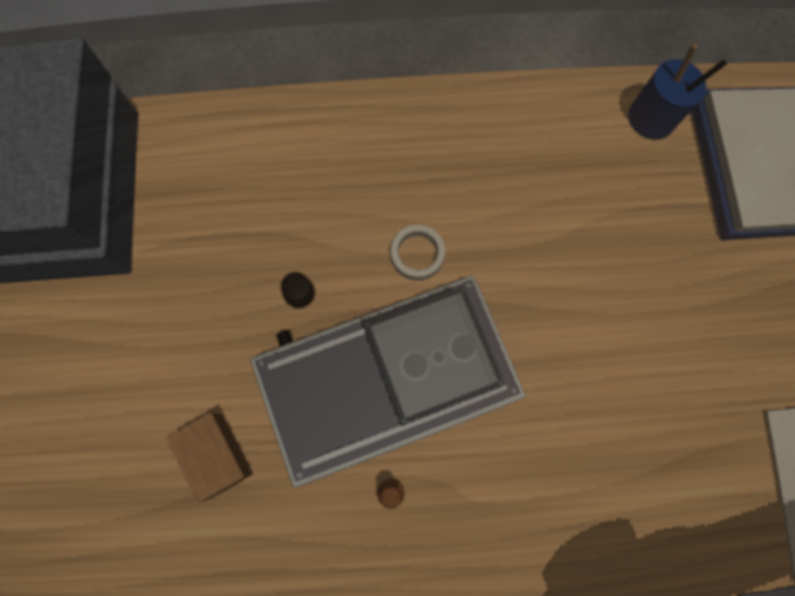

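Scene: the console spans about (317,247)–(504,330) with the cover on its left part. Top: console panel corners are near (253,357), (472,278), (523,394) and (296,484), with the buttons under the cover at (415,366) and (463,348). I'll enlarge both.

```bash
python3 - <<'E'
from rig import env
import cv2
for n,(x,y,w,h) in dict(scene=(215,150,150,100),top=(170,185,206,160)).items():
    im=env.snapshot(n)[y:y+h,x:x+w,::-1]
    s=5 if n=="scene" else 3.5
    im=cv2.convertScaleAbs(im,alpha=1.7,beta=10)
    cv2.imwrite(f"pics/{n}1.png",cv2.resize(im,None,fx=s,fy=s,interpolation=cv2.INTER_CUBIC))
E
```

```text
(no output)
```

View pics/scene1.png

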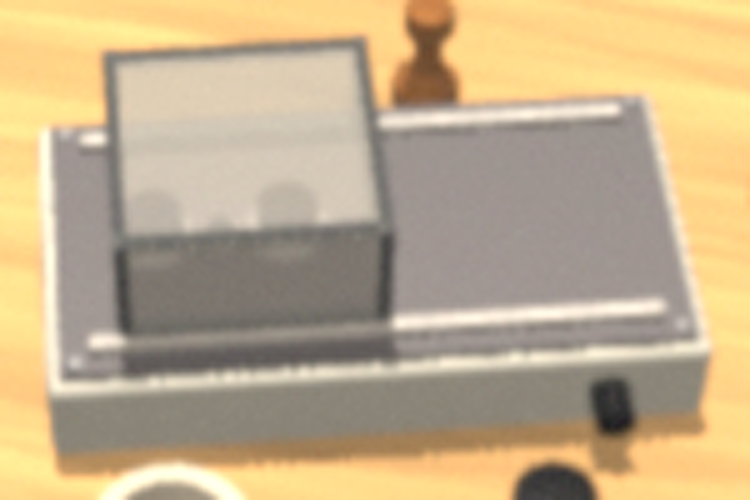

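View pics/top1.png

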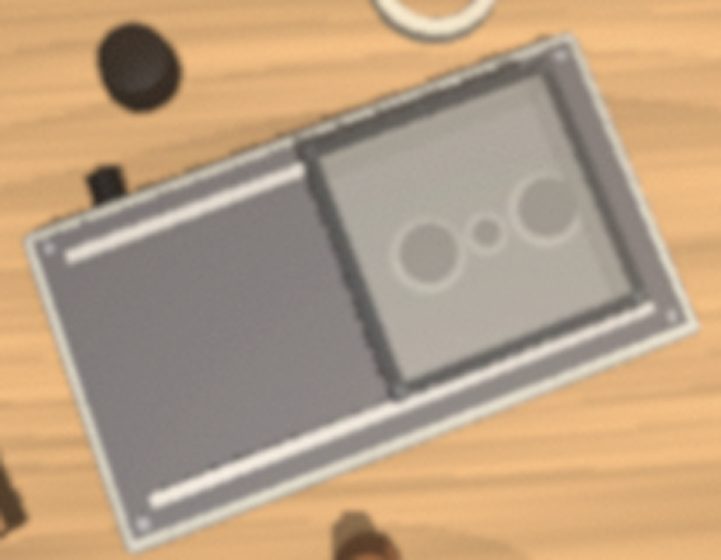

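Scene crop: panel corners at (43,128), (648,97), (708,350), (57,388), and cover-top corners at (106,55), (365,40), (388,232), (120,247). Top crop: panel corners at (25,240), (572,37), (697,325), (132,550). The buttons are at (428,256) and (545,210).

```bash
cat > fit.py <<'E'
from rig import env
import cv2, numpy as np
from scipy.optimize import least_squares
C={n:env.camera_params(n) for n in("scene","top")}
def proj(n,X):
    c=C[n];K=np.array([[c["fx"],0,c["cx"]],[0,c["fy"],c["cy"]],[0,0,1]])
    return cv2.projectPoints(np.array(X,float),cv2.Rodrigues(c["R"])[0],c["t"],K,c["D"])[0][:,0]
M=dict(scene=(5,215,150),top=(3.5,170,185))
full=lambda n,p:(np.array(p)+.5)/M[n][0]-.5+np.array(M[n][1:])
E
python3 - <<'E'
from fit import *
a,b=.08,.145
con=[(-a,-b),(-a,b),(a,b),(a,-b)]
obs=dict(scene=[(43,128),(648,97),(708,350),(57,388)],top=[(697,325),(132,550),(25,240),(572,37)])
cov=dict(scene=[(106,55),(365,40),(388,232),(120,247)],top=[(640,298),(398,392),(302,150),(548,68)])
btn=dict(top=[(428,256),(545,210)])
def W(p,pts):
    c,s=np.cos(p[2]),np.sin(p[2]); pts=np.array(pts)
    return np.c_[p[0]+c*pts[:,0]-s*pts[:,1],p[1]+s*pts[:,0]+c*pts[:,1],pts[:,2]]
def res(p,split=False):
    h,sl=p[3],p[4]; r=[]
    cy=-.065+sl
    for n in C:
        r.append(proj(n,W(p,[(x,y,h) for x,y in con]))-full(n,obs[n]))
        r.append(proj(n,W(p,[(sx*.058,cy+sy*.058,p[5]) for sx,sy in[(-1,-1),(-1,1),(1,1),(1,-1)]]))-full(n,cov[n]))
        if n in btn: r.append(proj(n,W(p,[(0,-.035,.07),(0,-.095,.07)]))-full(n,btn[n]))
    return r if split else np.concatenate(r).ravel()
s=least_squares(res,[.6,-.05,.2,.05,.02,.112],loss="soft_l1")
p=s.x;print(p.round(4))
for r in res(p,1):print(r.round(2).tolist())
print("buttons,face",W(p,[(0,-.035,.07),(0,-.065,.057),(0,-.095,.07),(0,-.123+p[4],.082)]).round(4))
E
```

```text
[0.5166 0.0743 0.2957 0.0436 0.0107 0.113 ]
[[-0.54, 0.65], [1.25, -0.21], [1.97, 1.62], [-1.59, 2.71]]
[[-0.2, -0.24], [0.3, -0.22], [1.48, 0.37], [-0.85, 0.8]]
[[1.58, 2.56], [-1.43, 3.13], [-1.78, -0.23], [0.12, -1.61]]
[[2.77, 1.56], [0.13, 3.1], [0.08, 0.38], [-0.54, -2.45]]
[[0.19, -0.44], [1.01, -0.55]]
buttons,face [[ 0.5268  0.0408  0.07  ]
 [ 0.5356  0.0121  0.057 ]
 [ 0.5443 -0.0166  0.07  ]
 [ 0.5493 -0.0332  0.082 ]]
```

```bash
python3 - <<'E'
from fit import *
out=[]
p=(.5166,.0743,.2957)
def W(pts):
    c,s=np.cos(p[2]),np.sin(p[2]); pts=np.array(pts)
    return np.c_[p[0]+c*pts[:,0]-s*pts[:,1],p[1]+s*pts[:,0]+c*pts[:,1],pts[:,2]]
q=[(-1,-1),(-1,1),(1,1),(1,-1)]
for n,(x,y,w,h,s) in dict(scene=(215,150,150,100,4),top=(170,185,206,160,3.8)).items():
    im=cv2.resize(cv2.convertScaleAbs(env.snapshot(n)[y:y+h,x:x+w,::-1],alpha=1.6),None,fx=s,fy=s,interpolation=cv2.INTER_CUBIC)
    def poly(pts,col):
        u=((proj(n,W(pts))-[x,y]+.5)*s-.5)
        cv2.polylines(im,[u.round().astype(int)],True,col,1)
    poly([(a*.08,b*.145,.05) for a,b in q],(0,0,255))
    poly([(a*.08,b*.145,0) for a,b in q],(0,255,255))
    poly([(a*.058,-.0543+b*.058,.112) for a,b in q],(255,0,0))
    poly([(a*.058,-.0543+b*.058,.052) for a,b in q],(255,0,255))
    for yc in(-.035,-.095):
        poly([(.014*np.cos(t),yc+.014*np.sin(t),.07) for t in np.linspace(0,6.28,30)],(0,255,0))
    cv2.imwrite(f"pics/{n}_ov.png",im)
E
```

```text
(no output)
```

View pics/scene_ov.png

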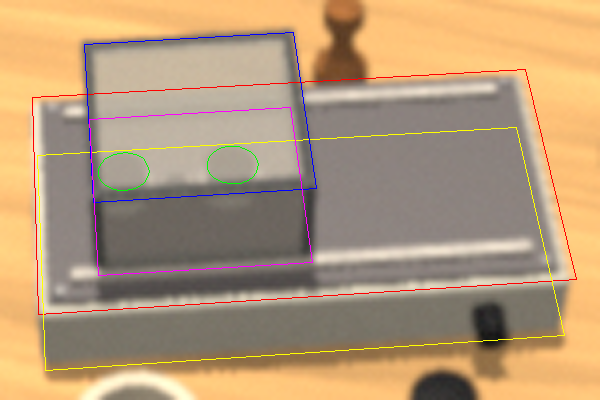

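View pics/top_ov.png

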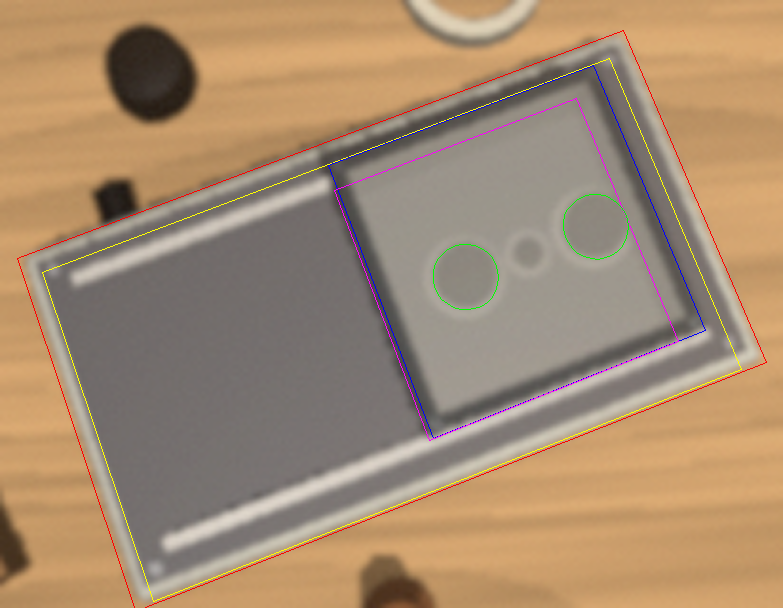

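The overlays match to about 2–3 mm: the buttons line up and the cover's slide is about 11 mm. I'll go to the pre-push pose with the fingers shut.

Call:
move_arm(offset=[[15,20,0],[33,46,0],[40,55,0],[40,56,0],[40,56,0],[40,56,0],[40,56,0],[40,56,0],[40,56,0],[33,46,0],[20,29,0],[11,16,0]], rotation=[[0,0,1.7],[0,0,0],[0,0,0],[0,0,0],[0,0,0],[0,0,0],[0,0,0],[0,0,0],[0,0,0],[0,0,0],[0,0,0],[0,0,0]], hand=0)

```text
time: 1.8
tool_pos: [0.5383, -0.1126, 0.2387]
eef_rot: [[0.956, 0.294, 0.0], [0.294, -0.956, 0.0], [0.0, -0.0, -1.0]]
wrist_force: [-0.3, 1.1, 0.4]
width: 0.0004
grasp_force: 0.0
```

Call:
move_arm(offset=[[0,0,0],[0,0,0],[0,0,-20],[0,0,-30],[0,0,-30],[0,0,-20]], rotation=[[0,0,0],[0,0,0],[0,0,0],[0,0,0],[0,0,0],[0,0,0]])

```text
time: 2.55
tool_pos: [0.536, -0.1166, 0.1374]
eef_rot: [[0.958, 0.288, -0.002], [0.288, -0.958, -0.001], [-0.002, 0.0, -1.0]]
wrist_force: [-0.1, 0.4, 0.1]
width: 0.0003
grasp_force: 0.0
```

Call:
move_arm(offset=[[9,12,0],[9,13,0],[9,13,0],[0,0,-20],[0,0,-20],[0,0,-15],[0,0,0],[0,0,0]], rotation=[[0,0,0.2],[0,0,0],[0,0,0],[0,0,0],[0,0,0],[0,0,0],[0,0,0],[0,0,0]])

```text
time: 3.55
tool_pos: [0.5651, -0.0763, 0.0844]
eef_rot: [[0.956, 0.295, 0.001], [0.295, -0.956, -0.0], [0.001, 0.0, -1.0]]
wrist_force: [-0.2, 0.0, 0.3]
width: 0.0
grasp_force: 0.0
```

```bash
cat > st.py <<'E'
from rig import env
import numpy as np
o=env.observe();d=o["tool_pos"]-np.array([.5166,.0743,0]);c,s=np.cos(.2957),np.sin(.2957)
R=np.array([[c,s,0],[-s,c,0],[0,0,1]])
print("console xyz mm",(R@d*1e3).round(1),"F",(R@o["wrist_force"]).round(2),"yaw",np.arctan2(o["eef_rot"][1,0],o["eef_rot"][0,0]).round(4),"t",o["time"],"w",o["width"])
E
python3 st.py; python3 - <<'E'
from rig import env
import cv2
a=cv2.resize(cv2.convertScaleAbs(env.snapshot("scene")[120:260,200:380,::-1],alpha=1.6),None,fx=4,fy=4,interpolation=cv2.INTER_CUBIC)
cv2.imwrite("pics/s2.png",a)
E
```

```text
console xyz mm [   2.5 -158.2   84.4] F [-0.24  0.08  0.27] yaw 0.2991 t 3.55 w 1.0444787382551544e-05
```

View pics/s2.png

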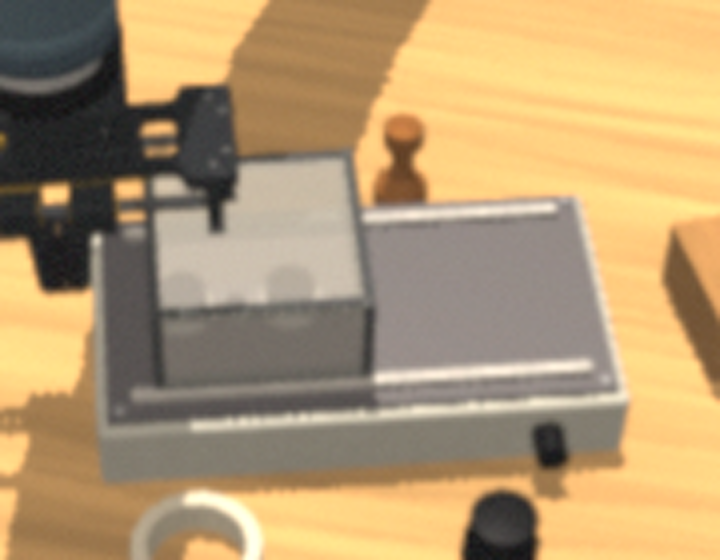

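```bash
python3 - <<'E'
from fit import *
o=env.observe();T=o["tool_pos"];R=o["eef_rot"]
def px(n,loc): return ((proj(n,[T+R@np.array(l) for l in loc])-[200,120]+.5)*4-.5).round(0).tolist()
print("tip",px("scene",[(0,0,0),(0.009,0,0),(0,-.0175,0)]))
print("body end bottom corners",px("scene",[(x,-.0935,-.0637) for x in(-.0375,0,.0375)]))
print("body end z=.127,.112",px("scene",[(x,-.0935,-z) for x in(-.0375,0,.0375) for z in (.043,.028)]))
print("left body end",px("scene",[(x,.0935,-.0637) for x in(-.0375,0,.0375)]))
im=env.snapshot("top");cv2.imwrite("pics/t2.png",cv2.resize(cv2.convertScaleAbs(im[150:350,230:450,::-1],alpha=1.8),None,fx=3,fy=3,interpolation=cv2.INTER_CUBIC))
E
```

```text
tip [[66.0, 284.0], [66.0, 296.0], [98.0, 282.0]]
body end bottom corners [[231.0, 141.0], [236.0, 190.0], [241.0, 242.0]]
body end z=.127,.112 [[232.0, 168.0], [232.0, 188.0], [237.0, 218.0], [237.0, 237.0], [242.0, 270.0], [242.0, 289.0]]
left body end [[-120.0, 162.0], [-123.0, 213.0], [-126.0, 266.0]]
```

View pics/t2.png

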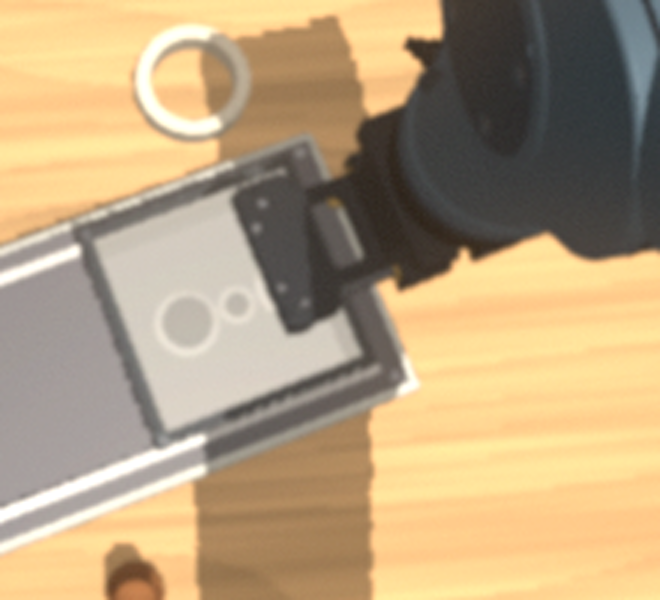

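The top view shows the gripper over the -y end of the cover, and the tip projection (66,284) agrees with the scene picture. Next is the push along +y.

Call:
move_arm(offset=[[-3,9,-2],[-4,9,-1],[-3,9.6,0],[-3,9.6,0],[-3,9.6,0],[-2.9,9.6,0],[-2.9,9.6,0],[-2.9,9.6,0]], rotation=[[0,0,0],[0,0,0],[0,0,0],[0,0,0],[0,0,0],[0,0,0],[0,0,0],[0,0,0]])

```text
time: 4.65
tool_pos: [0.5395, -0.0003, 0.0807]
eef_rot: [[0.956, 0.295, -0.0], [0.295, -0.956, -0.0], [-0.0, 0.0, -1.0]]
wrist_force: [-0.4, -1.6, -0.0]
width: 0.0006
grasp_force: 1.1
```

```bash
python3 st.py
```

```text
console xyz mm [  0.2 -78.   80.7] F [-0.86 -1.38 -0.03] yaw 0.2989 t 4.65 w 0.0005690076132059583
```

Call:
move_arm(offset=[[-2.9,9.6,0],[-2.9,9.6,0],[-2.9,9.6,0],[-2.9,9.6,0],[-2.3,7.6,0],[-0.9,2.9,0],[0,0,0]], rotation=[[0,0,0],[0,0,0],[0,0,0],[0,0,0],[0,0,0],[0,0,0],[0,0,0]])

```text
time: 5.52
tool_pos: [0.5251, 0.0487, 0.0808]
eef_rot: [[0.955, 0.295, 0.0], [0.295, -0.955, 0.001], [0.001, -0.001, -1.0]]
wrist_force: [-0.3, 0.1, 0.2]
width: 0.0001
grasp_force: 0.0
```

```bash
python3 st.py
```

```text
console xyz mm [  0.7 -26.9  80.8] F [-0.27  0.18  0.19] yaw 0.2995 t 5.525 w 8.743654670365845e-05
```

Call:
move_arm(offset=[[-0.9,2.9,0],[-0.9,2.9,0],[-0.9,2.9,0],[-0.9,2.9,0]], rotation=[[0,0,0],[0,0,0],[0,0,0],[0,0,0]])

```text
time: 6.02
tool_pos: [0.5218, 0.0599, 0.0809]
eef_rot: [[0.956, 0.294, 0.001], [0.294, -0.956, 0.0], [0.001, 0.0, -1.0]]
wrist_force: [2.7, -2.1, -0.4]
width: 0.0002
grasp_force: 1.0
```

```bash
python3 st.py
```

```text
console xyz mm [  0.7 -15.3  80.9] F [ 1.97 -2.77 -0.4 ] yaw 0.2988 t 6.025 w 0.00020978475809046475
```

Call:
move_arm(offset=[[-0.6,1.9,0],[-0.6,1.9,0]], rotation=[[0,0,0],[0,0,0]])

```text
time: 6.28
tool_pos: [0.5216, 0.0602, 0.081]
eef_rot: [[0.956, 0.292, 0.002], [0.292, -0.956, -0.003], [0.001, 0.004, -1.0]]
wrist_force: [6.2, -12.7, -0.2]
width: 0.0005
grasp_force: 7.1
```

```bash
python3 st.py
```

```text
console xyz mm [  0.7 -15.   81. ] F [  2.2  -13.98  -0.18] yaw 0.2965 t 6.275 w 0.0005154189311052961
```

The force jumped to 14 N with the tool stopped, so the cover is at its far stop. I'll back off, centre over the buttons and open to 47 mm.

Call:
move_arm(offset=[[1.8,-5.7,0],[2.9,-9.6,3],[2.9,-9.6,3],[2.9,-9.6,3],[2.9,-9.6,0],[2.3,-7.6,0],[0,0,0],[0,0,0]], rotation=[[0,0,0],[0,0,0],[0,0,0],[0,0,0],[0,0,0],[0,0,0],[0,0,0],[0,0,0]])

```text
time: 7.28
tool_pos: [0.5357, 0.0121, 0.0896]
eef_rot: [[0.956, 0.295, -0.0], [0.295, -0.956, 0.0], [-0.0, -0.0, -1.0]]
wrist_force: [-0.0, 0.1, -1.0]
width: 0.0001
grasp_force: 0.0
```

Call:
move_arm(offset=[[0,0,0],[0,0,0],[0,0,0],[0,0,0],[0,0,0],[0,0,0]], rotation=[[0,0,0],[0,0,0],[0,0,0],[0,0,0],[0,0,0],[0,0,0]], hand=0.534)

```text
time: 8.02
tool_pos: [0.5359, 0.0117, 0.0897]
eef_rot: [[0.956, 0.295, 0.0], [0.295, -0.956, -0.0], [0.0, 0.0, -1.0]]
wrist_force: [-0.0, 0.5, -0.2]
width: 0.0472
grasp_force: 0.0
```

```bash
python3 st.py;  python3 - <<'E'
from rig import env
import cv2
a=cv2.resize(cv2.convertScaleAbs(env.snapshot("scene")[140:250,215:375,::-1],alpha=1.6),None,fx=5,fy=5,interpolation=cv2.INTER_CUBIC)
cv2.imwrite("pics/s3.png",a)
E
```

```text
console xyz mm [  0.2 -65.5  89.7] F [ 0.14  0.51 -0.23] yaw 0.299 t 8.025 w 0.047225312489750884
```

View pics/s3.png

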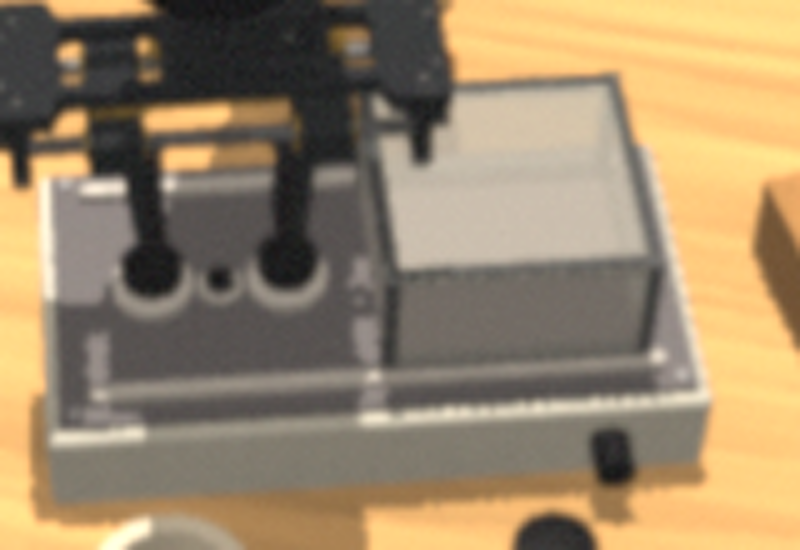

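Cover is fully open. The fingertips stand over the two large buttons at (152,265) and (288,258), with the small one clear between them at (218,280). I'll descend close to the tops and check the force.

Call:
move_arm(offset=[[0,0,-5],[0,0,-5],[0,0,-5],[0,0,0]], rotation=[[0,0,0],[0,0,0],[0,0,0],[0,0,0]])

```text
time: 8.57
tool_pos: [0.5354, 0.0117, 0.0741]
eef_rot: [[0.956, 0.295, -0.001], [0.295, -0.956, -0.0], [-0.001, -0.0, -1.0]]
wrist_force: [-0.3, 0.0, -0.1]
width: 0.047
grasp_force: 0.0
```

```bash
python3 st.py
```

```text
console xyz mm [ -0.2 -65.3  74.1] F [-0.24  0.09 -0.14] yaw 0.2991 t 8.575 w 0.046998470019700124
```

Call:
move_arm(offset=[[0,0,-5],[0,0,-6],[0,0,-2],[0,0,0]], rotation=[[0,0,0],[0,0,0],[0,0,0],[0,0,0]])

```text
time: 9.07
tool_pos: [0.5363, 0.0118, 0.0633]
eef_rot: [[0.956, 0.295, 0.001], [0.295, -0.956, -0.0], [0.001, 0.001, -1.0]]
wrist_force: [-6.1, 0.3, 21.4]
width: 0.047
grasp_force: 10.8
```

```bash
python3 st.py; python3 -c "
from rig import env;o=env.observe();print(o['torque'],o['eef_rot'])"
```

```text
console xyz mm [  0.7 -65.5  63.3] F [-5.75  2.02 21.43] yaw 0.299 t 9.075 w 0.046975504699007145
[-0.05240583  1.28593834 -0.00626026] [[ 9.55638827e-01  2.94540213e-01  7.03052719e-04]
 [ 2.94540571e-01 -9.55638859e-01 -4.73151563e-04]
 [ 5.32502336e-04  6.59239554e-04 -9.99999641e-01]]
```

21 N at z 63 mm with the tool level means both buttons are bottomed. Holding for about 3 s.

Call:
move_arm(offset=[[0,0,-0.3],[0,0,0],[0,0,0],[0,0,0],[0,0,0],[0,0,0],[0,0,0],[0,0,0],[0,0,0],[0,0,0],[0,0,0],[0,0,0]], rotation=[[0,0,0],[0,0,0],[0,0,0],[0,0,0],[0,0,0],[0,0,0],[0,0,0],[0,0,0],[0,0,0],[0,0,0],[0,0,0],[0,0,0]])

```text
time: 10.58
tool_pos: [0.5364, 0.0118, 0.0633]
eef_rot: [[0.956, 0.294, 0.001], [0.294, -0.956, -0.001], [0.001, 0.001, -1.0]]
wrist_force: [-6.7, 0.2, 24.7]
width: 0.0471
grasp_force: 12.2
```

Call:
move_arm(offset=[[0,0,0],[0,0,0],[0,0,0],[0,0,0],[0,0,0],[0,0,0],[0,0,0],[0,0,0],[0,0,0],[0,0,0],[0,0,0]], rotation=[[0,0,0],[0,0,0],[0,0,0],[0,0,0],[0,0,0],[0,0,0],[0,0,0],[0,0,0],[0,0,0],[0,0,0],[0,0,0]])

```text
time: 11.95
tool_pos: [0.5363, 0.0118, 0.0633]
eef_rot: [[0.956, 0.294, 0.001], [0.294, -0.956, -0.001], [0.001, 0.001, -1.0]]
wrist_force: [-6.1, -0.5, 23.6]
width: 0.047
grasp_force: 12.2
```

Call:
move_arm(offset=[[0,0,12],[0,0,25],[0,0,30],[0,0,30],[0,0,30],[0,0,20],[0,0,0],[0,0,0]], rotation=[[0,0,0],[0,0,0],[0,0,0],[0,0,0],[0,0,0],[0,0,0],[0,0,0],[0,0,0]])

```text
time: 12.95
tool_pos: [0.5352, 0.0116, 0.2074]
eef_rot: [[0.956, 0.295, -0.001], [0.295, -0.956, -0.0], [-0.001, -0.0, -1.0]]
wrist_force: [-0.1, 0.4, 1.0]
width: 0.047
grasp_force: 0.0
```

Call:
move_arm(offset=[[-8,-30,0],[-15,-40,0],[-15,-40,0],[-15,-40,0],[-15,-40,0],[-8,-30,0],[0,0,0],[0,0,0]], rotation=[[0,0,0],[0,0,0],[0,0,0],[0,0,0],[0,0,0],[0,0,0],[0,0,0],[0,0,0]])

```text
time: 13.95
tool_pos: [0.4598, -0.2071, 0.2076]
eef_rot: [[0.955, 0.295, -0.001], [0.295, -0.955, 0.001], [-0.001, -0.001, -1.0]]
wrist_force: [0.0, -0.6, -0.6]
width: 0.0472
grasp_force: 0.0
```

```bash
python3 st.py;  python3 - <<'E'
from rig import env
import cv2
a=cv2.resize(cv2.convertScaleAbs(env.snapshot("top")[130:370,100:400,::-1],alpha=1.6),None,fx=2.5,fy=2.5,interpolation=cv2.INTER_CUBIC)
cv2.imwrite("pics/t4.png",a)
E
```

```text
console xyz mm [-136.3 -252.6  207.6] F [-0.16 -0.62 -0.58] yaw 0.2999 t 13.95 w 0.04724167237461938
```

View pics/t4.png

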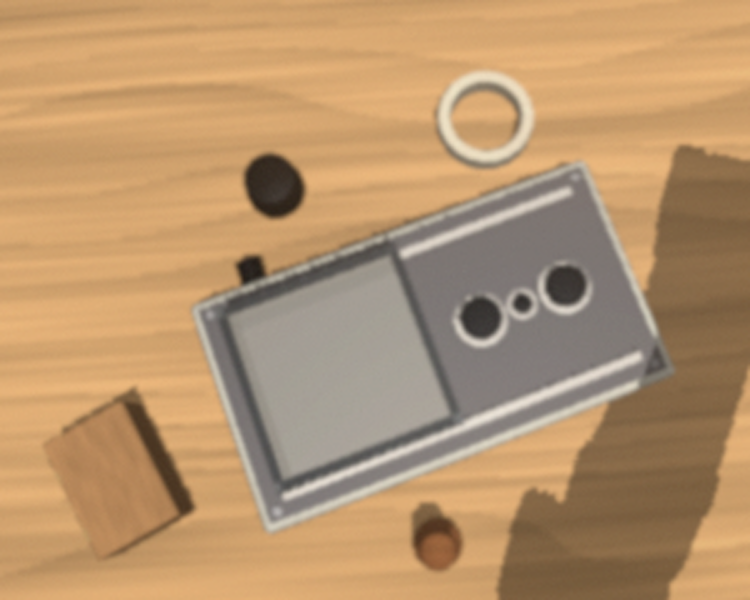

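The cover is at its far end (face edge from about (400,240) to (455,412)). The buttons are up at (480,317) and (566,285), and the loose items stand where they were. Handing in.

```bash
python3 -c "
from rig import env;print(env.job_done())"
```

```text
the job is handed in; nothing more can be done
None
```

I pushed the cover to its far stop, pressed both large buttons down together for about 3 s, then let go and moved the arm clear. The job is handed in at about 14 s, with no verdict returned; the final picture shows the cover open and the loose items where they stood.

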